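Check the temperature of a fresh fillet weld

TASK

Draw the infrared thermometer out of its bench holder, turn it from its nose-down position and take a reading of the tee bracket that is welded with one continuous bead (not the one that only has three short tacks): aim at the middle of that bead, square on to the sloping face of the weld, with the lens 10 to 20 cm from it. Keep the thermometer clear of the work and leave everything else where it is. Finish while still holding it up in the gripper, steady and on aim; do not put it down or back.

Things in the scene. Friction and masses are not known exactly. Their poses are not given: they have to be found in the camera images.
- thermometer: Pistol-shaped infrared thermometer, 0.25 kg, nose down in the holder, trigger locked on. Origin: centre of the lens at the nose tip. It looks along its -z (down in the holder); +z runs back up the barrel, the grip sticks out along -x. Barrel 44 (x) by 40 (y) mm up to z = 88 mm, then 54 by 46 mm up to z = 152 mm. Centre of mass about 15 mm from the barrel's axis, towards the grip.
- thermometer_grip (a point): Point in the middle of the thermometer's grip, at x = -50, y = 0, z = 121 mm in the thermometer's frame (same axes). The grip is a level bar while in the holder: 30 mm wide (y, flat parallel sides), 36 mm deep (z), from x = -27 mm at the barrel to x = -119 mm, rising 8 mm towards the free end; a 12 mm wide trigger below its root. Free on both sides and above.
- thermometer_butt (a point): Centre of the free end of the thermometer's grip, at x = -119, y = 0, z = 130 mm in the thermometer's frame (same axes).
- holder: Bench holder, fixed to the table by its magnetic foot. Origin: centre of the foot's underside; axes as the thermometer's. Foot 100 (x) by 86 (y) by 12 mm with an open-topped sheet pocket, 54 by 50 mm outside, 48 by 44 mm inside, floor 15 mm and rim 92 mm above the table. The nose stands loosely 77 mm deep in it: lift it straight up by more than that.
- welded_bracket: Steel tee bracket with a continuous weld bead, 1.6 kg, loose on the table. Origin: centre of the underside of its base plate, 130 (x) by 110 (y) by 8 mm. An upright plate 130 mm long (x), 8 mm thick, stands on it at y = +25 mm, top 93 mm above the table. The weld is in the inner corner on the -y side of the upright.
- weld_bead: The continuous fillet weld bead of the welded bracket, 124 mm long, about 12 mm wide. Origin: the middle of the bead on its sloping face, 12.5 mm above the table. x runs along the bead, z points out square from the sloping face (45 degrees up, and away from the upright plate).
- tacked_bracket: Second steel tee bracket of the same shape, size and axes, held by three 14 mm long tack welds only; loose. Not to be checked; leave it alone.
- hammer: Bystander: hammer 290 mm long lying on the table, loose. Origin: underside; handle towards its -x.
- wire_brush: Bystander: wooden wire brush 280 mm long, 31 mm high, lying bristles up, loose. Origin: underside near the middle; handle towards its -x.
There are look-alikes about, which are no part of the job. Of the things like the thermometer, leave any that is pink or yellow; of the rest the smaller one is meant.

How it is judged:
By the outcome, as a careful person would: the job done as asked, in the order asked, and still so for the second after the job is handed in, while the arm keeps its last pose, push and grip.
It also fails if it takes over 38 s, if anything falls off the work surface, if the arm or the gripper's body presses on something with over 40 N, if the wrist force passes 120 N, or if a joint passes its speed limit or range.

ROBOT

A 6-joint arm with a two-finger parallel gripper is mounted at the origin on the work surface. World frame = base frame: x ahead of the robot, y to its left, z up, the work surface at z = 0. Lengths are in m, angles in rad, forces in N, time in s.
With the tool pointing down it reaches from about 0.3 to 0.875 m from the base axis. Payload 6.4 kg.
Tool frame: the origin (TCP) lies at the very end of the fingers, on their centre line; the grasp point (between the pads) lies 19 mm behind it; z points along the fingers, y is the line along which they close (so a half turn about z gives the same grasp; the last joint's range is limited). The gripper opens to 85 mm and grips with 20 to 120 N. Pads are 22 mm wide; open, the fingers measure 114 mm over their backs; the gripper's body (76 mm by 85 mm) begins 54 mm behind the grasp point. The pads swing forward as they close: fully open they stand 13 mm farther back than shut.
Start: joints at [-0.206, 0.181, 1.607, -0, 1.354, -0.206], TCP at [0.575, 0, 0.231] pointing down, gripper open.
Joint ranges: [-2.99, 2.99], [-0.89, 2.07], [0.3, 2.58], [-1.14, 4.28], [0, 2.63], [-3.12, 3.12]. Speed limits (rad/s): [2.57, 2.57, 3.01, 3.14, 3.14, 3.14].

INTERFACE

Orientations are given as a unit quaternion [w, x, y, z].
In Python, from bench import ctrl gives the robot as it stands.
- The arm moves only by the tool jog_arm, never from a script. Its argument "series" is a list that holds one entry, the list of rows, each a list of 7 numbers: the shift along the tool's x, y, z in mm, then the turn, a rotation vector about the tool's x, y, z in rad, then the finger opening in mm, from 0 to 85.4. In form: [[[tx, ty, tz, rx, ry, rz, gripper], ...]]. A call has exactly 10 rows; each row shifts and turns the commanded pose from where the row before left it, along the tool's axes as they then stand; what a row does not reach is not made up. A row lasts 1/10 s, in which the tool goes at most 50 mm and 8.59 degrees, less where a joint would pass 70% of its speed; a pose out of reach is approached as far as the arm can. A call with a gripper value outside its range is refused whole. The fingers move at their own pace and stop on an object; the grip force is fixed at half the most. Time passes only in rows, so rows that do not move let the fingers close, or fill a call up. It gives the time, the measured TCP pose, the force, the opening and the grip force at its end, in the units of the state.
- ctrl.get_obs(): the state, without advancing time (a new reading comes with each control period).
- ctrl.camera(name): name is "scene" or "side" or "wrist"; returns a dict with "frame" (384x512x3 uint8, blue, green, red), "z_map" (384x512 float32, m along the optical axis (not along the pixel's ray), 0 where there is no reading), "fx", "fy", "cx", "cy" (pixels), "k1" (the pictures are not rectified: a ray, as slopes to the right and down, at radius r is drawn at 1 + k1 r^2 times it, then the intrinsics apply), "xyz" and "rotation" of the camera in the world. Camera axes: x right, y down, z forward; pixel columns grow to the right and rows downward; lengths in m; the calibration is good to about 2 mm. A picture is of the moment at which its call begins.
- ctrl.hand_in(): hands the job in; it is judged then, once.
The state is a dict: "time_s": time; "q": joint angles; "dq": joint speeds; "joint_efforts": joint torques, N m; "eef_pos": TCP position; "eef_rot": TCP orientation; "wrist_force": force on the tool from outside, world axes, zero at the start; "torque": the same for the moment, N m; "opening": opening from 0.0 (shut) to 1.0 (fully open); "grasp_force": force on a finger pad.
Only numpy, scipy, OpenCV 4.12 (cv2) and the standard library are available. Lean on these libraries where they do the work, as an engineer would, in place of code of your own. Each camera call takes 0.05 s, during which the arm holds its last target. There are 200 camera calls.

## Working session

There is one attempt and no reset: what is moved stays moved. The work goes in short steps, Python scripts to look and compute and a tool call to move; the robot and the scene stay as the last step left them, time stands still between calls to the robot, and variables do not carry over. Pictures are saved under pics/ and viewed, at most 10 in all, crops included, and the job is handed in when it is done.

Besides the shell and the picture viewer there is one more tool, called after "Emit:" as a command line: name --argument value ..., lists and objects as JSON in quotes. jog_arm: Moves the arm, as the interface text tells. Its arguments: {"type":"object","properties":{"series":{"type":"array"}},"required":["series"]}

```bash
mkdir -p pics; ls; cat > h.py <<'E'
import numpy as np, cv2, pickle
from bench import ctrl
def snap(n,tag):
    c=ctrl.camera(n); pickle.dump(c,open(f'pics/{tag}.pkl','wb')); cv2.imwrite(f'pics/{tag}.png',c['frame']); return c
def load(tag): return pickle.load(open(f'pics/{tag}.pkl','rb'))
def R_(c):
    r=np.array(c['rotation'],float)
    if r.shape==(3,3): return r
    from scipy.spatial.transform import Rotation as R
    return R.from_quat(np.r_[r[1:],r[0]]).as_matrix()
def rays(c,uv):
    uv=np.atleast_2d(np.asarray(uv,float))
    K=np.array([[c['fx'],0,c['cx']],[0,c['fy'],c['cy']],[0,0,1]])
    p=cv2.undistortPoints(uv[:,None],K,np.array([c['k1'],0,0,0.]))[:,0]
    return np.c_[p,np.ones(len(p))]
def plane(c,uv,z):
    d=rays(c,uv)@R_(c).T; o=np.array(c['xyz']); return o+d*((z-o[2])/d[:,2])[:,None]
def pts(c,uv):
    uv=np.atleast_2d(uv).astype(int); z=c['z_map'][uv[:,1],uv[:,0]]
    return np.array(c['xyz'])+(rays(c,uv)*z[:,None])@R_(c).T
def proj(c,P):
    q=(np.atleast_2d(P)-np.array(c['xyz']))@R_(c); s=q[:,:2]/q[:,2:]
    s=s*(1+c['k1']*(s**2).sum(1,keepdims=True)); return s*[c['fx'],c['fy']]+[c['cx'],c['cy']]
E
python3 - <<'E'
from h import *
for n in ['scene','side','wrist']:
    c=snap(n,n+'0'); print(n,c['xyz'],c['rotation'],c['fx'],c['k1'])
print(ctrl.get_obs())
a=[load(n+'0')['frame'] for n in['scene','side']]
cv2.imwrite('pics/a.png',a[0])
E
```

```text
pics
scene [1.40588008 0.05622064 1.25569848] [-0.22516372  0.61426693  0.713903   -0.24963962] 443.2551390147782 -0.1629012687221964
side [ 0.45185733 -1.04700849  1.206447  ] [-0.35876526  0.93339455 -0.00557784  0.00556693] 476.7104863548276 -0.029395077872507388
wrist [0.57336211 0.06758984 0.37318477] [ 1.31655834e-01  9.91295057e-01  8.70962317e-05 -9.18289749e-04] 307.2371654200882 -0.005549279447953167
{'time_s': 0.15, 'q': array([-2.06285040e-01,  1.81405050e-01,  1.60774604e+00,  3.59966163e-05,
        1.35380407e+00, -2.06303857e-01]), 'dq': array([ 6.06609846e-04, -1.47644144e-03, -2.23181629e-03, -6.28866401e-05,
        6.23243050e-04,  2.84816783e-04]), 'joint_efforts': array([ 1.94259010e-03, -4.45260644e+01, -3.51692533e+01, -1.26067753e-04,
        5.82284134e-03,  2.14055274e-05]), 'eef_pos': array([5.74591237e-01, 1.23098898e-04, 2.30587214e-01]), 'eef_rot': array([-5.79796207e-04,  7.07102713e-01,  7.07110521e-01, -3.58124796e-04]), 'wrist_force': array([-0.85656976, -0.30973538, -0.0166999 ]), 'torque': array([-0.01508464, -0.06950611, -0.04468818]), 'grasp_force': 0.0, 'opening': 1.0007235436392394}
```

View pics/scene0.png

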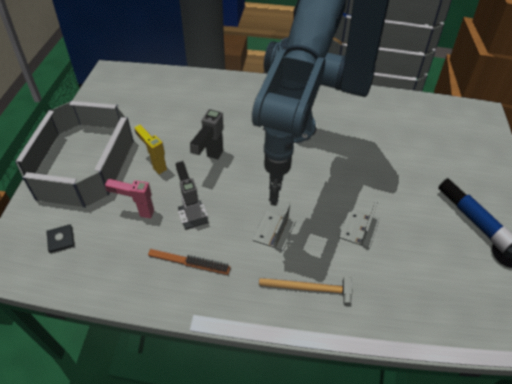

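View pics/side0.png

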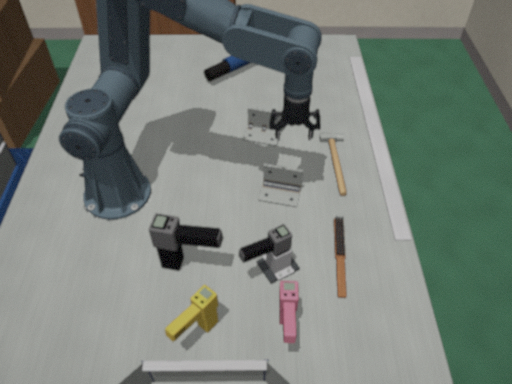

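Candidates like the thermometer, by side-image pixel: small grey in the foot holder (270,245), larger dark grey (170,238), yellow (195,312) and pink (288,305). By the description I pick the one at (270,245). Next I check it and the brackets in a close crop.

```bash
python3 - <<'E'
from h import *
s=load('side0')['frame']; w=load('scene0')['frame']
def cr(f,u0,v0,u1,v1): return cv2.resize(f[v0:v1,u0:u1],(400,300),interpolation=cv2.INTER_CUBIC)
o=np.vstack([np.hstack([cr(s,140,190,300,310),cr(s,230,95,330,215)]),np.hstack([cr(w,160,90,280,240),cr(w,245,195,385,255)])])
cv2.imwrite('pics/crop1.png',o)
E
```

```text
(no output)
```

View pics/crop1.png

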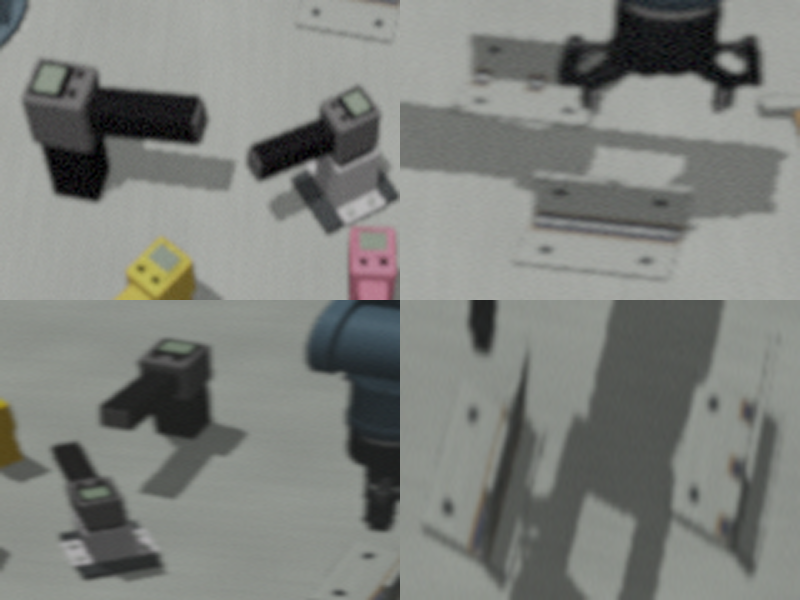

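View pics/wrist0.png

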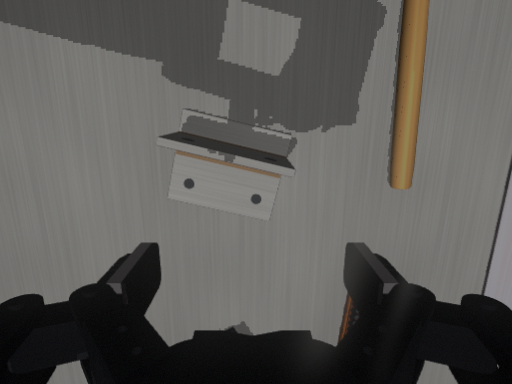

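The crop confirms the small light-nosed thermometer in the foot holder (side (270,245)). The continuous bead is on the nearer bracket, side (264,183)–(301,190); the tacked one is behind it at (262,125). The wrist view shows a bracket at (230,165).

```bash
python3 - <<'E'
from h import *
np.set_printoptions(precision=4,suppress=True)
s=load('side0')
print('bead',plane(s,[[263.7,183],[300.7,189.8]],.0125).tolist())
print('base front',plane(s,[[258.75,201],[297,206]],.008).tolist())
print('top',plane(s,[[263.7,165],[303,171]],.093).tolist())
def cloud(c):
    v,u=np.mgrid[0:384,0:512]; uv=np.c_[u.ravel(),v.ravel()]; P=pts(c,uv); ok=c['z_map'].ravel()>0
    return P,ok,uv
for n in['side0','scene0','wrist0']:
    c=load(n);P,ok,uv=cloud(c)
    for nm,(x0,x1,y0,y1) in {'br':(.45,.68,-.12,.12),'th':(.4,.65,-.4,-.15)}.items():
        m=ok&(P[:,0]>x0)&(P[:,0]<x1)&(P[:,1]>y0)&(P[:,1]<y1)
        for lo,hi in((-.02,.005),(.005,.011),(.085,.1),(.1,.14),(.14,.16),(.16,.2)):
            k=m&(P[:,2]>lo)&(P[:,2]<hi)
            if k.sum()>15:
                q=P[k].astype(np.float32); r=cv2.minAreaRect(q[:,:2]); print(n,nm,lo,hi,k.sum(),'rect',[np.round(t,4) for t in r],'z',np.median(q[:,2]).round(4))
E
```

```text
bead [[0.4920855486931025, 0.029973856898403373, 0.012499999999999956], [0.6147982902917943, -0.0016227015619187934, 0.012499999999999956]]
base front [[0.4743174309439515, -0.04520985147791046, 0.008000000000000007], [0.598241935365212, -0.06750321872993126, 0.008000000000000007]]
top [[0.4910735029428031, 0.036322667930673846, 0.09299999999999997], [0.61716223756022, 0.008345394634364789, 0.09299999999999997]]Traceback (most recent call last):
  File "<stdin>", line 17, in <module>
cv2.error: OpenCV(4.12.0) /io/opencv/modules/imgproc/src/convhull.cpp:143: error: (-215:Assertion failed) total >= 0 && (depth == CV_32F || depth == CV_32S) in function 'convexHull'
```

```bash
python3 - <<'E'
from h import *
np.set_printoptions(precision=4,suppress=True)
def cloud(c):
    v,u=np.mgrid[0:384,0:512]; uv=np.c_[u.ravel(),v.ravel()]; return pts(c,uv),c['z_map'].ravel()>0,uv
for n in['side0','scene0','wrist0']:
    c=load(n);P,ok,uv=cloud(c)
    for nm,(x0,x1,y0,y1) in {'br':(.45,.68,-.12,.12),'th':(.4,.65,-.4,-.12)}.items():
        m=ok&(P[:,0]>x0)&(P[:,0]<x1)&(P[:,1]>y0)&(P[:,1]<y1)
        for lo,hi in((-.02,.004),(.004,.010),(.08,.1),(.1,.13),(.13,.16),(.16,.172),(.172,.19)):
            k=m&(P[:,2]>lo)&(P[:,2]<hi)
            if k.sum()>15:
                q=np.ascontiguousarray(P[k],dtype=np.float32); r=cv2.minAreaRect(np.ascontiguousarray(q[:,:2])); print(n,nm,lo,hi,k.sum(),'rect',np.round(r[0],4),np.round(r[1],4),round(r[2],1),'z',np.median(q[:,2]).round(4))
c=load('side0')
print(pts(c,[[282,236],[276,238],[260,248],[250,251],[245,248],[282,230],[289,236],[274,232],[283,240]]))
E
```

```text
side0 br -0.02 0.004 2332 rect [ 0.5663 -0.0004] [0.2398 0.2279] 89.7 z -0.0013
side0 br 0.004 0.01 586 rect [ 0.5645 -0.0009] [0.236  0.2241] 89.7 z 0.0067
side0 br 0.08 0.1 170 rect [0.552  0.0244] [0.016  0.1294] 74.6 z 0.0884
side0 th -0.02 0.004 4086 rect [ 0.525 -0.26 ] [0.2797 0.25  ] 90.0 z -0.0005
side0 th 0.004 0.01 345 rect [ 0.5253 -0.2613] [0.2492 0.2753] 0.4 z 0.0053
side0 th 0.08 0.1 103 rect [ 0.5327 -0.3087] [0.0588 0.0265] 9.0 z 0.0886
side0 th 0.1 0.13 141 rect [ 0.4898 -0.3263] [0.1504 0.0188] 18.1 z 0.1208
side0 th 0.13 0.16 586 rect [ 0.4835 -0.3132] [0.1494 0.0426] 24.3 z 0.1519
side0 th 0.16 0.172 323 rect [ 0.4856 -0.3117] [0.1446 0.0476] 28.3 z 0.1656
scene0 br -0.02 0.004 2747 rect [0.5649 0.    ] [0.2298 0.2396] 0.1 z -0.0002
scene0 br 0.004 0.01 797 rect [ 0.5651 -0.0012] [0.2244 0.2364] 0.0 z 0.0067
scene0 br 0.08 0.1 106 rect [0.5526 0.0253] [0.0094 0.131 ] 77.0 z 0.0925
scene0 th -0.02 0.004 3391 rect [ 0.525  -0.2599] [0.28   0.2497] 89.9 z -0.0002
scene0 th 0.004 0.01 401 rect [ 0.5257 -0.2606] [0.2493 0.2779] 0.6 z 0.0051
scene0 th 0.08 0.1 74 rect 
[... 194 characters left out ...]
154
scene0 th 0.16 0.172 240 rect [ 0.4857 -0.3069] [0.1518 0.0464] 26.9 z 0.167
wrist0 br -0.02 0.004 26177 rect [ 0.565 -0.   ] [0.23 0.24] 0.0 z -0.0
wrist0 br 0.004 0.01 7695 rect [0.543  0.0048] [0.11 0.13] 76.5 z 0.008
wrist0 br 0.08 0.1 1485 rect [0.5489 0.029 ] [0.0086 0.1297] 76.6 z 0.0927
wrist0 th -0.02 0.004 11384 rect [ 0.536  -0.1898] [0.2281 0.1395] 0.0 z -1e-04
wrist0 th 0.004 0.01 17 rect [ 0.5428 -0.2267] [0.0052 0.0128] 81.9 z 0.0064
[[ 0.5317 -0.3007  0.1673]
 [ 0.5153 -0.3075  0.1679]
 [ 0.4725 -0.3312  0.1565]
 [ 0.446  -0.3393  0.1549]
 [ 0.4329 -0.3336  0.1607]
 [ 0.5326 -0.2803  0.1665]
 [ 0.5505 -0.2998  0.1657]
 [ 0.5107 -0.2879  0.1681]
 [ 0.534  -0.3113  0.1639]]
```

Emit:
jog_arm --series '[[[-45, -14, -6, 0, 0, 0, 85], [-45, -14, -6, 0, 0, 0, 85], [-45, -14, -6, 0, 0, 0, 85], [-45, -14, -6, 0, 0, 0, 85], [-45, -14, -6, 0, 0, 0, 85], [-45, -14, -6, 0, 0, 0, 85], [-43, -13, -6, 0, 0, 0, 85], [0, 0, 0, 0, 0, 0.14, 85], [0, 0, 0, 0, 0, 0.14, 85], [0, 0, 0, 0, 0, 0.14, 85]]]'

```text
time_s: 1.15
eef_pos: [0.4775, -0.3135, 0.2728]
eef_rot: [-0.0, 0.841, 0.541, -0.0]
wrist_force: [-0.6, 0.2, 0.3]
opening: 0.997
grasp_force: 0.0
```

Emit:
jog_arm --series '[[[0, 0, 0, 0, 0, 0.14, 85], [0, 0, 0, 0, 0, 0.14, 85], [0, 0, 0, 0, 0, 0.14, 85], [0, 0, 0, 0, 0, 0.14, 85], [0, 0, 0, 0, 0, 0.11, 85], [0, 0, 0, 0, 0, 0, 85], [0, 0, 0, 0, 0, 0, 85], [0, 0, 0, 0, 0, 0, 85], [0, 0, 0, 0, 0, 0, 85], [0, 0, 0, 0, 0, 0, 85]]]'

```text
time_s: 2.15
eef_pos: [0.478, -0.313, 0.2733]
eef_rot: [0.0, 0.971, 0.238, -0.0]
wrist_force: [0.1, -0.3, -0.5]
opening: 0.996
grasp_force: 0.0
```

```bash
python3 - <<'E'
from h import *
np.set_printoptions(precision=4,suppress=True)
o=ctrl.get_obs(); print(o['time_s'],o['eef_pos'],o['eef_rot'],o['q'])
c=snap('wrist','wrist1')
v,u=np.mgrid[0:384,0:512]; uv=np.c_[u.ravel(),v.ravel()]; P=pts(c,uv);ok=c['z_map'].ravel()>0
m=ok&(P[:,2]>.14)&(P[:,2]<.175)&(P[:,0]>.38)&(P[:,0]<.6)&(P[:,1]>-.4)&(P[:,1]<-.22)
for lo,hi in((.14,.175),(.145,.1635),(.1645,.175)):
    k=m&(P[:,2]>lo)&(P[:,2]<hi)
    q=np.ascontiguousarray(P[k][:,:2],dtype=np.float32); r=cv2.minAreaRect(q); print(k.sum(),np.round(r[0],4),np.round(r[1],4),r[2],np.median(P[k][:,2]))
E
```

```text
2.15 [ 0.478  -0.313   0.2733] [ 0.      0.9711  0.2385 -0.    ] [-0.7874  0.14    1.5681 -0.      1.4335  0.3019]
7123 [ 0.4827 -0.3074] [0.1462 0.0455] 28.738759994506836 0.16538074253362994
3315 [ 0.4827 -0.3074] [0.1462 0.0455] 28.730199813842773 0.1569949080636192
3734 [ 0.5232 -0.2854] [0.0534 0.0449] 28.843852996826172 0.16776595635557007
```

View pics/wrist1.png

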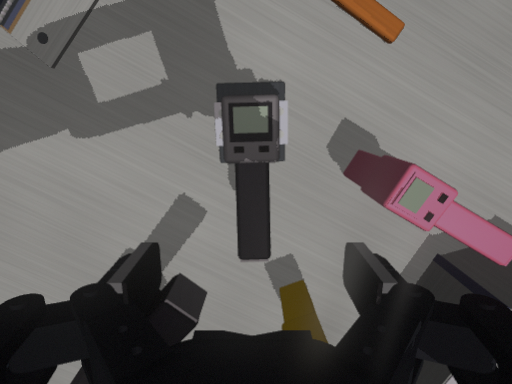

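The view shows the thermometer's display at (250,122) and its grip from (253,160) to (254,258), centred between the fingers (columns 160 and 345). A dark block at (185,300) beside the left finger needs a clearance check.

```bash
python3 - <<'E'
from h import *
np.set_printoptions(precision=4,suppress=True)
c=load('side0');v,u=np.mgrid[0:384,0:512]; uv=np.c_[u.ravel(),v.ravel()]; P=pts(c,uv);ok=c['z_map'].ravel()>0
t=np.array([.477,-.313]);a=np.radians(28.7);X=np.array([np.cos(a),np.sin(a)]);Y=np.array([-X[1],X[0]])
d=P[:,:2]-t;l=np.c_[d@X,d@Y]
m=ok&(P[:,2]>.03)&(np.abs(l)<.16).all(1)&~((np.abs(l[:,1])<.03)&(l[:,0]>-.075))
for z in np.c_[l,P[:,2],uv][m][::25]: print(z)
E
```

```text
[ -0.1583   0.141    0.1723 185.     225.    ]
[ -0.1348   0.1128   0.1809 197.     227.    ]
[ -0.1299   0.1036   0.1839 200.     228.    ]
[ -0.1443   0.1112   0.18   194.     229.    ]
[ -0.0883   0.0733   0.1878 219.     229.    ]
[ -0.1063   0.0785   0.189  212.     230.    ]
[ -0.1238   0.0844   0.1894 205.     231.    ]
[ -0.1419   0.0971   0.1818 197.     232.    ]
[ -0.1593   0.1033   0.1816 190.     233.    ]
[ -0.1018   0.0634   0.1908 216.     233.    ]
[ -0.1158   0.0711   0.1865 210.     234.    ]
[ -0.1302   0.0782   0.1832 204.     235.    ]
[ -0.1456   0.0822   0.1843 198.     236.    ]
[ -0.159    0.0923   0.1766 192.     237.    ]
[ -0.1041   0.0534   0.1867 217.     237.    ]
[ -0.1187   0.0595   0.1846 211.     238.    ]
[ -0.1353   0.0675   0.1819 204.     239.    ]
[ -0.1468   0.0751   0.1759 199.     240.    ]
[ -0.1567   0.0881   0.162  194.     241.    ]
[ -0.1014   0.0487   0.1725 219.     241.    ]
[ -0.1151   0.0503   0.1756 214.     242.    ]
[ -0.1209   0.0578   0.1658 211.     243.    ]
[ -0.1247   0.0636   0.1564 209.     244.    ]
[ -0.1324   0.0665   0.1536 206.     245.    ]
[ -0.1357   0.0661   0.1518 205.     246.    ]
[ -0.1178   0.0547   0.1489 213.     247.    ]
[  0.0092  -0.1335   0.1518 291.     280.    ]
[ -0.0058  -0.1335   0.1545 286.     282.    ]
[  0.0078  -0.1448   0.1551 293.     283.    ]
[ -0.0172  -0.1377   0.1558 283.     285.    ]
[ -0.0041  -0.1494   0.1575 290.     286.    ]
[  0.0114  -0.158    0.1524 297.     287.    ]
[ -0.0207  -0.1482   0.1553 284.     289.    ]
[ -0.0219  -0.1291   0.1167 279.     291.    ]
[ -0.0296  -0.1536   0.1516 282.     293.    ]
[ -0.0363  -0.1526   0.1204 279.     300.    ]
```

Nearest neighbour is about 45 mm clear of the gripper, so I descend.

Emit:
jog_arm --series '[[[0, 0, 20, 0, 0, -0.02, 85], [0, 0, 20, 0, 0, 0, 85], [0, 0, 20, 0, 0, 0, 85], [0, 0, 20, 0, 0, 0, 85], [0, 0, 20, 0, 0, 0, 85], [0, 0, 20, 0, 0, 0, 85], [0, 0, 20, 0, 0, 0, 85], [0, 0, 20, 0, 0, 0, 85], [0, 0, 0, 0, 0, 0, 85], [0, 0, 0, 0, 0, 0, 85]]]'

```text
time_s: 3.2
eef_pos: [0.478, -0.313, 0.1134]
eef_rot: [-0.0, 0.969, 0.248, -0.0]
wrist_force: [0.0, 0.0, -0.2]
opening: 0.996
grasp_force: 0.0
```

Emit:
jog_arm --series '[[[0, 0, 0, 0, 0, 0, 0], [0, 0, 0, 0, 0, 0, 0], [0, 0, 0, 0, 0, 0, 0], [0, 0, 0, 0, 0, 0, 0], [0, 0, 0, 0, 0, 0, 0], [0, 0, 0, 0, 0, 0, 0], [0, 0, 0, 0, 0, 0, 0], [0, 0, 0, 0, 0, 0, 0], [0, 0, 0, 0, 0, 0, 0], [0, 0, 0, 0, 0, 0, 0]]]'

```text
time_s: 4.2
eef_pos: [0.4783, -0.3134, 0.1141]
eef_rot: [0.001, 0.969, 0.248, 0.0]
wrist_force: [-2.1, -0.3, 5.0]
opening: 0.343
grasp_force: 59.7
```

Emit:
jog_arm --series '[[[0, 0, -5, 0, 0, 0, 0], [0, 0, -10, 0, 0, 0, 0], [0, 0, -15, 0, 0, 0, 0], [0, 0, -20, 0, 0, 0, 0], [0, 0, -20, 0, 0, 0, 0], [0, 0, -20, 0, 0, 0, 0], [0, 0, -20, 0, 0, 0, 0], [0, 0, -20, 0, 0, 0, 0], [0, 0, -10, 0, 0, 0, 0], [0, 0, 0, 0, 0, 0, 0]]]'

```text
time_s: 5.2
eef_pos: [0.4788, -0.3137, 0.2557]
eef_rot: [0.002, 0.969, 0.248, 0.001]
wrist_force: [-0.0, -0.4, -2.1]
opening: 0.342
grasp_force: 59.4
```

```bash
cat > m.py <<'E'
from h import *
from scipy.spatial.transform import Rotation as R
np.set_printoptions(precision=4,suppress=True)
def show(tag):
    o=ctrl.get_obs(); p=o['eef_pos']; q=o['eef_rot']; M=R.from_quat(np.r_[q[1:],q[0]]).as_matrix()
    print(o['time_s'],p,q,'q',o['q'],'F',o['wrist_force'],o['torque'],o['opening'])
    for n in('side','scene','wrist'):
        c=snap(n,n+tag)
        v,u=np.mgrid[0:384,0:512]; P=pts(c,np.c_[u.ravel(),v.ravel()])
        L=(P-p)@M; P_=L
        k=(c['z_map'].ravel()>0)&(L[:,0]>-.08)&(L[:,0]<.1)&(abs(L[:,1])<.04)&(L[:,2]>-.07)&(L[:,2]<.13)
        L=L[k]; L=L[(L[:,0]>.03)|(L[:,0]<-.03)]
        b=L[L[:,0]>.03]; g=L[L[:,0]<-.03]
        print(n,'barrel n',len(b),'x',np.percentile(b[:,0],[3,97]),'y',np.percentile(b[:,1],[3,97]),'z',np.percentile(b[:,2],[1,3,97,99]) if len(b) else 0,'grip x',g[:,0].min() if len(g) else 0,np.percentile(g[:,2],[3,97]) if len(g) else 0)
        np.save(f'pics/L{n}{tag}.npy',L)
E
python3 -c "
from m import *
show('2')"
```

```text
5.2 [ 0.4788 -0.3137  0.2557] [0.0018 0.9688 0.2478 0.0011] q [-0.7873  0.1522  1.5898  0.      1.3955  0.2826] F [-0.0448 -0.4278 -2.1403] [-0.0243  0.011  -0.025 ] 0.3420513745980767
side barrel n 826 x [0.0308 0.0764] y [-0.0132  0.0257] z [-0.0564 -0.0553  0.0922  0.0961] grip x -0.06889139105403125 [-0.0479 -0.0136]
scene barrel n 664 x [0.0343 0.0818] y [-0.0217  0.0217] z [-0.0567 -0.0559  0.09    0.0956] grip x 0 0
wrist barrel n 25117 x [0.0318 0.0772] y [-0.0242  0.0175] z [-0.0533 -0.053  -0.0479 -0.0466] grip x 0 0
```

```bash
cat > f.py <<'E'
from m import *
def fit(tag):
  o=ctrl.get_obs(); p=o['eef_pos']; q=o['eef_rot']; M=R.from_quat(np.r_[q[1:],q[0]]).as_matrix()
  for n in('side','scene','wrist'):
    c=load(n+tag); v,u=np.mgrid[0:384,0:512]; P=pts(c,np.c_[u.ravel(),v.ravel()]); L=(P-p)@M
    L=L[(c['z_map'].ravel()>0)&(L[:,0]>.02)&(L[:,0]<.1)&(abs(L[:,1])<.045)&(L[:,2]>-.07)&(L[:,2]<.13)]
    t=L[L[:,2]<-.045]; t=t[t[:,0]>.02]
    r=cv2.minAreaRect(np.ascontiguousarray(t[:,:2],dtype=np.float32)) if len(t)>20 else None
    print(n,'top',len(t),r)
    for zr in((-.04,.005),(.02,.09)):
      b=L[(L[:,2]>zr[0])&(L[:,2]<zr[1])]
      if len(b)<40: continue
      for nm,i,s in(('x+',0,1),('y+',1,1),('y-',1,-1)):
        e=np.percentile(s*b[:,i],95); k=b[abs(s*b[:,i]-e)<.004]
        if len(k)<30: continue
        A=np.c_[np.ones(len(k)),k[:,[1-i,2]]]; co=np.linalg.lstsq(A,k[:,i],rcond=None)[0]
        print('  ',zr,nm,len(k),'median',np.median(k[:,i]).round(4),'slopes(other,z)',co[1:])
E
python3 -c "
from f import *
fit('2')"
```

```text
side top 276 ((0.05391374230384827, 0.003783205524086952), (0.05115865543484688, 0.048725616186857224), 2.009489059448242)
   (-0.04, 0.005) y+ 167 median 0.0258 slopes(other,z) [-0.0076 -0.0017]
   (-0.04, 0.005) y- 164 median 0.0255 slopes(other,z) [ 0.0062 -0.005 ]
   (0.02, 0.09) x+ 33 median 0.0714 slopes(other,z) [-0.7433  0.0153]
   (0.02, 0.09) y+ 211 median 0.0231 slopes(other,z) [-0.0017  0.0061]
scene top 229 ((0.05410653352737427, 0.0006157662719488144), (0.056534744799137115, 0.04677673429250717), 0.9588150978088379)
   (-0.04, 0.005) x+ 95 median 0.0806 slopes(other,z) [-0.0128  0.0056]
   (-0.04, 0.005) y+ 32 median 0.0232 slopes(other,z) [-0.0548  0.0033]
   (0.02, 0.09) x+ 122 median 0.0761 slopes(other,z) [ 0.0082 -0.0021]
   (0.02, 0.09) y+ 37 median 0.0198 slopes(other,z) [-0.0714  0.0007]
wrist top 26331 ((0.05267545208334923, -0.001980256289243698), (0.046524371951818466, 0.05378049239516258), 89.65666198730469)
   (-0.04, 0.005) x+ 227 median 0.0206 slopes(other,z) [-0.0011 -0.1459]
   (-0.04, 0.005) y+ 47 median 0.0088 slopes(other,z) [-0.1205  0.9031]
   (-0.04, 0.005) y- 46 median -0.0124 slopes(other,z) [-0.3075 -1.3466]
```

```bash
cat > t.py <<'E'
from m import *
def plan(roll=0,off=0,d=.15,bead=(.5488,.0186,.0125),yaw=-13.4):
    o=ctrl.get_obs(); p=o['eef_pos']; q=o['eef_rot']; M=R.from_quat(np.r_[q[1:],q[0]]).as_matrix()
    th=np.array([.0535,0,.0985]); a=np.radians(yaw)
    n=np.array([np.sin(a),-np.cos(a),1])/2**.5; z=-n
    lens=p+M@th; ax=M[:,2]; b=np.array(bead)
    print('now lens',lens,'dist',np.linalg.norm(lens-b),'angle to normal',np.degrees(np.arccos(-ax@n)),'aim miss mm',1e3*np.linalg.norm(np.cross(b-lens,ax)))
    w=np.cross(M[:,2],z); s=np.linalg.norm(w); rv=w/s*np.arctan2(s,M[:,2]@z) if s>1e-9 else w*0
    T=R.from_rotvec(-n*roll).as_matrix()@R.from_rotvec(rv).as_matrix()@M
    tcp=b+n*(d+off)-T@th
    print('tcp',tcp,'toolx',T[:,0],'shift in present tool axes mm',1e3*M.T@(tcp-p),'turn in tool',R.from_matrix(M.T@T).as_rotvec(),'q',o['q'])
E
python3 -c "
from t import *
for r in(0,.6,-.6): plan(r,.06)"
```

```text
now lens [ 0.5244 -0.2867  0.1537] dist 0.33729419146795375 angle to normal 44.94873885303324 aim miss mm 306.1505265735971
tcp [ 0.4537 -0.209   0.2053] toolx [0.832  0.2887 0.4737] shift in present tool axes mm [  28.8199 -102.1331   47.0997] turn in tool [ 0.5814  0.5267 -0.    ] q [-0.7874  0.1552  1.5935 -0.      1.3947  0.2826]
now lens [ 0.5244 -0.2867  0.1537] dist 0.33729419146795375 angle to normal 44.94873885303324 aim miss mm 306.1505265735971
tcp [ 0.4455 -0.1862  0.2256] toolx [ 0.9859 -0.1378  0.0945] shift in present tool axes mm [  32.5404 -126.1339   26.8516] turn in tool [0.7214 0.3362 0.5685] q [-0.7874  0.1552  1.5935 -0.      1.3947  0.2826]
now lens [ 0.5244 -0.2867  0.1537] dist 0.33729419146795375 angle to normal 44.94873885303324 aim miss mm 306.1505265735971
tcp [ 0.4775 -0.2265  0.1939] toolx [0.3875 0.6143 0.6874] shift in present tool axes mm [ 41.3262 -75.4145  58.4828] turn in tool [ 0.4056  0.6848 -0.5685] q [-0.7874  0.1552  1.5935 -0.      1.3947  0.2826]
```

Emit:
jog_arm --series '[[[3, -13, 0, 0, 0, 0, 0], [6, -25, 0, 0, 0, 0, 0], [7, -25, 0, 0, 0, 0, 0], [7, -25, 0, 0, 0, 0, 0], [6, -25, 0, 0, 0, 0, 0], [4, -13, 0, 0, 0, 0, 0], [0, 0, 0, 0.036, 0.017, 0.028, 0], [0, 0, 0, 0.072, 0.034, 0.057, 0], [0, 0, 0, 0.072, 0.034, 0.057, 0], [0, 0, 0, 0.072, 0.034, 0.057, 0]]]'

```text
time_s: 6.35
eef_pos: [0.4466, -0.1863, 0.2532]
eef_rot: [-0.137, 0.979, 0.147, 0.027]
wrist_force: [-0.6, -0.1, -2.2]
opening: 0.345
grasp_force: 60.0
```

Emit:
jog_arm --series '[[[0, 0, 0, 0.072, 0.034, 0.057, 0], [0, 0, 0, 0.072, 0.034, 0.057, 0], [0, 0, 0, 0.072, 0.034, 0.057, 0], [0, 0, 0, 0.072, 0.034, 0.057, 0], [0, 0, 0, 0.072, 0.034, 0.057, 0], [0, 0, 0, 0.072, 0.034, 0.057, 0], [0, 0, 0, 0.036, 0.017, 0.028, 0], [0, 0, 0, 0, 0, 0, 0], [0, 0, 0, 0, 0, 0, 0], [0, 0, 0, 0, 0, 0, 0]]]'

```text
time_s: 7.35
eef_pos: [0.4468, -0.1864, 0.2537]
eef_rot: [-0.375, 0.923, -0.045, 0.073]
wrist_force: [0.4, 0.3, -2.6]
opening: 0.346
grasp_force: 60.1
```

```bash
python3 -c "
from t import *
plan(0,0)
show('3')
from f import fit
fit('3')"
```

```text
now lens [ 0.516  -0.1263  0.1892] dist 0.23085934282116316 angle to normal 0.29318783795349257 aim miss mm 19.567153758505402
tcp [ 0.4553 -0.1451  0.183 ] toolx [ 0.9861 -0.135   0.0972] shift in present tool axes mm [-4.3221 19.574  79.811 ] turn in tool [ 0.003  -0.0041 -0.    ] q [-1.0103  0.2303  1.6984  0.5447  1.7841  0.6163]
7.35 [ 0.4468 -0.1864  0.2537] [-0.3746  0.9232 -0.0452  0.0726] q [-1.0103  0.2303  1.6984  0.5447  1.7841  0.6163] F [ 0.4081  0.2905 -2.5715] [-0.6111  0.2531  0.0274] 0.3462585371427557
side barrel n 399 x [0.0335 0.0814] y [-0.0206  0.0226] z [-0.0596 -0.0585  0.0698  0.0771] grip x 0 0
scene barrel n 948 x [0.0342 0.0822] y [-0.0241  0.0166] z [-0.0556 -0.0545  0.0908  0.0947] grip x -0.06713577321615465 [-0.0465 -0.0149]
wrist barrel n 24860 x [0.0317 0.0766] y [-0.0222  0.0194] z [-0.0556 -0.0552 -0.0501 -0.0488] grip x 0 0
side top 344 ((0.05552525073289871, 0.0013829171657562256), (0.04415575787425041, 0.052195824682712555), 88.51499938964844)
scene top 112 ((0.05358140915632248, -0.002632416784763336), (0.05895339697599411, 0.04606043919920921), 2.6011946201324463)
   (-0.04, 0.005) x+ 125 median 0.0806 slopes(other,z) [ 0.0073 -0.0061]
   (-0.04, 0.005) y- 153 median -0.0225 slopes(other,z) [-0.0079  0.0087]
   (0.02, 0.09) x+ 149 median 0.0757 slopes(other,z) [-0.0203  0.0027]
   (0.02, 0.09) y+ 40 median 0.0131 slopes(other,z) [0.0703 0.0014]
   (0.02, 0.09) y- 168 median -0.0196 slopes(other,z) [ 0.0075 -0.0019]
wrist top 26355 ((0.05184352397918701, -0.0013541914522647858), (0.04657365754246712, 0.053185101598501205), 89.8992691040039)
   (-0.04, 0.005) x+ 41 median 0.0201 slopes(other,z) [-0.0016 -0.2613]
```

View pics/side3.png

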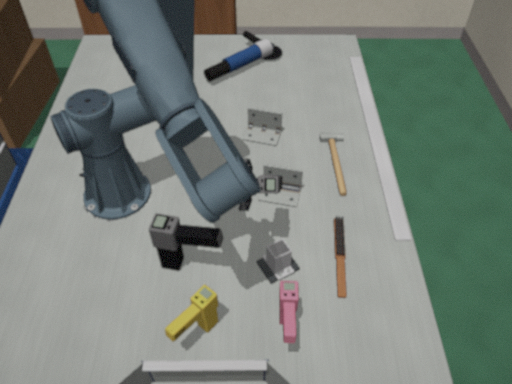

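The side view shows the thermometer up and tilted at (270,185), pointing at the bracket, with the holder empty at (278,258) and nothing else moved. Now the approach along the normal.

Emit:
jog_arm --series '[[[-0.5, 2, 6, 0.003, -0.004, 0, 0], [-0.5, 3, 10, 0, 0, 0, 0], [-0.5, 3, 12, 0, 0, 0, 0], [-0.5, 3, 12, 0, 0, 0, 0], [-0.5, 3, 12, 0, 0, 0, 0], [-0.5, 3, 12, 0, 0, 0, 0], [-0.5, 2, 10, 0, 0, 0, 0], [-0.5, 1, 6, 0, 0, 0, 0], [0, 0, 0, 0, 0, 0, 0], [0, 0, 0, 0, 0, 0, 0]]]'

```text
time_s: 8.5
eef_pos: [0.4553, -0.1453, 0.1826]
eef_rot: [-0.377, 0.922, -0.045, 0.071]
wrist_force: [0.9, -0.3, -1.7]
opening: 0.35
grasp_force: 60.1
```

```bash
python3 - <<'E'
from t import *
plan(0,0)
from f import fit
show('4'); fit('4')
# recheck bracket in wrist & side
for n in('wrist4','side4','scene4'):
    c=load(n);v,u=np.mgrid[0:384,0:512]; P=pts(c,np.c_[u.ravel(),v.ravel()]);ok=c['z_map'].ravel()>0
    for lo,hi,b in((.086,.098,(.45,.66,-.01,.07)),(.005,.0105,(.47,.63,-.08,.08))):
        k=ok&(P[:,2]>lo)&(P[:,2]<hi)&(P[:,0]>b[0])&(P[:,0]<b[1])&(P[:,1]>b[2])&(P[:,1]<b[3])
        if k.sum()>15: print(n,lo,k.sum(),cv2.minAreaRect(np.ascontiguousarray(P[k][:,:2],dtype=np.float32)))
f=load('scene4')['frame'];g=load('wrist4')['frame']
cv2.imwrite('pics/c4.png',np.hstack([cv2.resize(f[120:270,180:400],(400,300)),cv2.resize(g,(400,300))]))
E
```

```text
now lens [ 0.5242 -0.0848  0.1182] dist 0.14991083349141254 angle to normal 0.09966593083439144 aim miss mm 0.21014795389760074
tcp [ 0.4553 -0.1451  0.1831] toolx [ 0.986  -0.1361  0.0961] shift in present tool axes mm [ 0.0772 -0.5564 -0.1315] turn in tool [-0.0015 -0.0008  0.    ] q [-0.9548  0.2859  1.7957  0.5627  1.6332  0.58  ]
8.5 [ 0.4553 -0.1453  0.1826] [-0.3768  0.9225 -0.0451  0.0708] q [-0.9548  0.2859  1.7957  0.5627  1.6332  0.58  ] F [ 0.8764 -0.2871 -1.6829] [-0.6181  0.244  -0.0303] 0.3497545426294726
side barrel n 358 x [0.0334 0.0813] y [-0.0215  0.0231] z [-0.0598 -0.0582  0.067   0.0725] grip x 0 0
scene barrel n 903 x [0.0345 0.0823] y [-0.0242  0.018 ] z [-0.0572 -0.0561  0.09    0.0946] grip x -0.07010259289824594 [-0.0443 -0.0139]
wrist barrel n 24904 x [0.0318 0.0767] y [-0.0221  0.0195] z [-0.056  -0.0556 -0.0505 -0.0493] grip x 0 0
side top 298 ((0.05402984470129013, 0.001867547631263733), (0.04439464956521988, 0.05311983823776245), 88.37467956542969)
   (-0.04, 0.005) x+ 30 median 0.0811 slopes(other,z) [ 0.0117 -0.003 ]
scene top 128 ((0.05644451826810
[... 498 characters left out ...]
48775148391724), (0.046360552310943604, 0.05360350012779236), 89.6568603515625)
wrist4 0.086 97 ((0.607280969619751, 0.01437320839613676), (0.010189991444349289, 0.008937022648751736), 76.8775634765625)
side4 0.086 117 ((0.5520919561386108, 0.02416311576962471), (0.016161518171429634, 0.12975803017616272), 75.94551086425781)
side4 0.005 267 ((0.5527486801147461, -0.028242498636245728), (0.1435399353504181, 0.09964484721422195), 6.42837381362915)
scene4 0.086 92 ((0.5518441200256348, 0.02547468990087509), (0.009682140313088894, 0.13302655518054962), 77.20297241210938)
scene4 0.005 617 ((0.5472486615180969, -0.0006991848349571228), (0.15556134283542633, 0.1541806161403656), 1.1146488189697266)
```

View pics/c4.png

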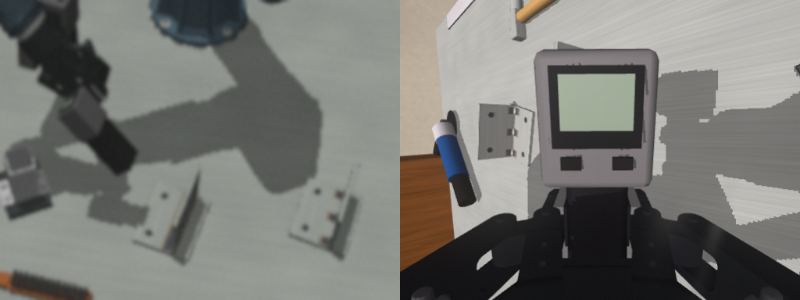

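The view shows the nose pointing at the middle of the continuous bead (crop (185,225)), square on and clear of the work. One settling second, then hand in.

Emit:
jog_arm --series '[[[0, 0, 0, 0, 0, 0, 0], [0, 0, 0, 0, 0, 0, 0], [0, 0, 0, 0, 0, 0, 0], [0, 0, 0, 0, 0, 0, 0], [0, 0, 0, 0, 0, 0, 0], [0, 0, 0, 0, 0, 0, 0], [0, 0, 0, 0, 0, 0, 0], [0, 0, 0, 0, 0, 0, 0], [0, 0, 0, 0, 0, 0, 0], [0, 0, 0, 0, 0, 0, 0]]]'

```text
time_s: 9.65
eef_pos: [0.4551, -0.1452, 0.1824]
eef_rot: [-0.377, 0.922, -0.045, 0.071]
wrist_force: [-0.4, 0.3, -1.9]
opening: 0.343
grasp_force: 60.1
```

```bash
python3 - <<'E'
from t import *
plan(0,0); o=ctrl.get_obs(); print(o['opening'],o['grasp_force'],abs(o['dq']).max())
show('5')
if o['opening']<.37 and o['grasp_force']>50: print(ctrl.hand_in())
E
```

```text
now lens [ 0.5241 -0.0846  0.118 ] dist 0.14968191299378653 angle to normal 0.10822254433270398 aim miss mm 0.18657280729843018
tcp [ 0.4553 -0.145   0.1831] toolx [ 0.986  -0.1363  0.0959] shift in present tool axes mm [ 0.2632 -0.5965 -0.352 ] turn in tool [-0.0018 -0.0006 -0.    ] q [-0.9548  0.286   1.7961  0.5627  1.633   0.5799]
0.3429190532417448 60.084341168403625 0.0012659440045240634
9.65 [ 0.4551 -0.1452  0.1824] [-0.377   0.9224 -0.0452  0.0707] q [-0.9548  0.286   1.7961  0.5627  1.633   0.5799] F [-0.4119  0.3046 -1.9011] [-0.5689  0.2227 -0.0123] 0.3429190532417448
side barrel n 360 x [0.0334 0.0814] y [-0.0215  0.0232] z [-0.0594 -0.0583  0.0699  0.076 ] grip x 0 0
scene barrel n 899 x [0.034  0.0824] y [-0.0244  0.0174] z [-0.0571 -0.0558  0.0909  0.0943] grip x -0.06816358077286666 [-0.045  -0.0134]
wrist barrel n 24855 x [0.0318 0.0766] y [-0.0221  0.0195] z [-0.0555 -0.0552 -0.0501 -0.0489] grip x 0 0
the job is handed in; nothing more can be done
None
```

Handed in at about 10 s: by my measurements the thermometer is held steady, square on to the middle of the continuous bead with the lens about 15 cm away; I touched nothing else, and the judge's result was not shown.

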